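# Shut and bolt the fudge box

### The arm

A 7-joint arm with a two-finger parallel gripper is mounted at the origin on a cart in front of the work surface, level with it; the furniture and walls round the work are solid. World frame = base frame: x ahead of the robot, y to its left, z up, the work surface at z = 0. Lengths are in m, angles in rad, forces in N, time in s.
With the tool pointing down it reaches from about 0.4 to 0.85 m from the base axis. Payload 10.4 kg.
Tool frame: the origin (TCP) lies at the very end of the fingers, on their centre line; the grasp point (between the pads) lies manip.hold_point_z behind it (manip.hold_point_z is the distance from the TCP to the grasp point, in m); z points along the fingers, y is the direction in which the jaws open and shut (so a half turn about z gives the same grasp; the last joint's range is limited). The gripper opens to 85 mm and grips with 20 to 120 N. Pads are 22 mm wide; open, the fingers measure 114 mm over their backs; the gripper's body (76 mm by 85 mm) begins 54 mm behind the grasp point. The pads swing forward as they close: fully open they stand 13 mm farther back than shut.
Start: joints at [1.241, 0.332, -0.065, 1.46, 0.022, 1.35, -0.088], TCP at [0.189, -0.596, 0.231] pointing down, gripper open.
Joint ranges: [-2.6, 2.6], [-0.5, 2.12], [-1.47, 1.34], [0.16, 2.42], [-1.27, 4.41], [0.06, 2.06], [-2.6, 2.6]. Speed limits (rad/s): [2.22, 2.22, 2.79, 2.79, 3.14, 3.14, 3.14].

### API

Orientations are given as a unit quaternion [x, y, z, w].
In Python, from workcell import manip gives the robot as it stands.
- The arm moves only by the tool jog_arm, never from a script. Its arguments are lists of equal length, an entry for each row: "translation": the shift along the world's x, y, z in mm, a list of three; "turn": the turn about the world's z in degrees. In form: {"translation": [[x, y, z], ...], "turn": [turn, ...]}. A call has 1 to 12 rows; each row is the pose to reach, as a shift and turn from the pose measured when the call began; what a row does not reach only later rows make up. A row lasts 1/12 s, in which the tool goes at most 41.7 mm and 7.16 degrees, less where a joint would pass 70% of its speed; a pose out of reach is approached as far as the arm can. A call with a gripper value outside its range is refused whole. "grip" is the finger opening in mm, from 0 to 85.4, set as the call begins (left out, the last holds). The fingers move at their own pace and stop on an object; "grip_force" is the grip in N (left out, the last holds). Time passes only in rows, so rows that repeat a pose let the fingers close. It gives the time, the measured TCP pose, the force and the opening at its end, in the units of the state.
- manip.get_obs(): the state, without advancing time (a new reading comes with each control period).
- manip.camera(name): name is "side" or "top" or "wrist"; returns a dict with "frame" (400x640x3 uint8, red, green, blue), "mtx" (3x3 intrinsics, pixels), "pose" (4x4, takes a point from camera to world coordinates). Camera axes: x right, y down, z forward; pixel columns grow to the right and rows downward; lengths in m; the calibration is good to about 2 mm. A picture is of the moment at which its call begins. There is no depth.
- manip.hand_in(): hands the job in, once; it reports no verdict.
Trained networks look in a picture, given as the dict that the camera call returned (one of the last four; its "shot" number tells which), for a name from the list of things; names that differ only in an ending like _2 or _b are one class to them, and where a whole thing is asked for, a point or a joint stands for the part that bears it (a point fixed in the world has none). Each returns a list of dicts, best first, with "confidence" (0 to 1); they miss things now and then, are a little off and sometimes report something else, mostly with a low value. They report only what shows in the picture. A call takes as long as a camera call.
- manip.outline_of(picture, label): "mask" (400x640 bool, what is visible of it) and "extent" ([left, top, right, bottom] in pixels, round what is visible of it).
- manip.pinpoint(picture, label): "at" ([column, row] in pixels: a listed point, or the origin of a listed thing).
The state is a dict: "clock": time; "joint_pos": joint angles; "joint_velocities": joint speeds; "tau": joint torques, N m; "position": TCP position; "ee_rot": TCP orientation; "ft_force": force on the tool from outside, world axes, zero at the start; "torque": the same for the moment, N m; "grip_width": opening from 0.0 (shut) to 1.0 (fully open).
Only numpy, scipy, OpenCV 4.12 (cv2) and the standard library are available. Lean on these libraries where they do the work, as an engineer would, in place of code of your own. Each camera call takes 0.05 s, during which the arm holds its last target. There are 200 camera calls.

### The job

Two white wooden boxes with clear lids stand open on the riser, one with fudge in it and one empty. Using only the fingertips, push the lid of the fudge box down until it is fully shut, without slamming it, then push the red tab of that box's bolt to the left, through the lid's staple, all the way to its stop. Leave the empty box as it is, grasp nothing, and do not disturb the fudge or anything else on the table.

Things in the scene. Friction and masses are not known exactly. Their poses are not given: they have to be found in the camera images.
- fudge_box: Low white wooden box, the one with three squares of fudge in it; the other box looks the same. 140 (its x) x 150 (its y) x 60 mm high without the lid, walls and floor 7 mm, fixed on a low wooden riser, a flat board 300 (x) x 662 (y) mm whose top is 110 mm above the table. Origin: centre of its underside. Its +x points to the hinged rear side, away from the robot (turned up to 0.4 rad either way), its -x to the front with the bolt, its z up.
- fudge_lid (a joint): Angle of its lid, rad: 0 = shut flat on the rim, grows as it opens (upright at 1.57, stop at 1.6). It starts open between 0.95 and 1.3, leaning towards the robot from the rear. The lid is a clear panel in a white wooden frame, 140 x 150 x 8 mm thick. The hinge has friction (0.14 N m): the lid stays where it is left and must be pushed all the way; 1 to 2 N near its free edge moves it.
- fudge_lid_hinge (a point): Point on the lid's hinge line, in the middle: top of the box's rear wall (box frame 70, 0, 60 mm; 170 mm above the table). The hinge line runs along the box's y; the lid's underside lies in the plane of this line.
- fudge_lid_edge (a point): Middle of the lid's free edge on its outer (upper) face, 140 mm from the hinge line. Lid shut: 178 mm above the table, over the front of the box.
- fudge_bolt (a joint): Travel of its slide bolt, m: 0 = drawn back, 0.035 = fully across, through the lid's steel staple, at its stop. It slides along the box's +y (the robot's left when the box faces it), starts between 0 and 0.006, takes about 1.2 N (slightly damped) and stays where it is left.
- fudge_tab (a point): Centre of the bolt's red thumb tab, which is to be pushed sideways. The tab is an upright plate, 38 (box x) x 8 (box y) x 30 mm high, 142 to 172 mm above the table, and stands out in front of the box from 8 to 46 mm off its front wall; this point is 30 mm off the wall, 157 mm above the table. Behind the tab, on its -y side, a fixed bolt guide sticks out 12 mm from the wall (140 to 160 mm above the table); the rest is free.
- empty_box: Low white wooden box, the one with nothing in it; the other box looks the same. 140 (its x) x 150 (its y) x 60 mm high without the lid, walls and floor 7 mm, fixed on a low wooden riser, a flat board 300 (x) x 662 (y) mm whose top is 110 mm above the table. Origin: centre of its underside. Its +x points to the hinged rear side, away from the robot (turned up to 0.4 rad either way), its -x to the front with the bolt, its z up.
- empty_lid (a joint): Angle of its lid, rad: 0 = shut flat on the rim, grows as it opens (upright at 1.57, stop at 1.6). It starts open between 0.95 and 1.3, leaning towards the robot from the rear. The lid is a clear panel in a white wooden frame, 140 x 150 x 8 mm thick. The hinge has friction (0.14 N m): the lid stays where it is left and must be pushed all the way; 1 to 2 N near its free edge moves it.
- empty_lid_hinge (a point): Point on the lid's hinge line, in the middle: top of the box's rear wall (box frame 70, 0, 60 mm; 170 mm above the table). The hinge line runs along the box's y; the lid's underside lies in the plane of this line.
- empty_lid_edge (a point): Middle of the lid's free edge on its outer (upper) face, 140 mm from the hinge line. Lid shut: 178 mm above the table, over the front of the box.
- empty_bolt (a joint): Travel of its slide bolt, m: 0 = drawn back, 0.035 = fully across, through the lid's steel staple, at its stop. It slides along the box's +y (the robot's left when the box faces it), starts between 0 and 0.006, takes about 1.2 N (slightly damped) and stays where it is left.
- empty_tab (a point): Centre of the bolt's red thumb tab, which is to be pushed sideways. The tab is an upright plate, 38 (box x) x 8 (box y) x 30 mm high, 142 to 172 mm above the table, and stands out in front of the box from 8 to 46 mm off its front wall; this point is 30 mm off the wall, 157 mm above the table. Behind the tab, on its -y side, a fixed bolt guide sticks out 12 mm from the wall (140 to 160 mm above the table); the rest is free.
- piece_0: a square of fudge, about 37 x 44 x 14 mm, lying in the fudge box; origin: centre of its underside. Leave it alone.
- piece_1: a square of fudge, about 41 x 35 x 14 mm, lying in the fudge box; origin: centre of its underside. Leave it alone.
- piece_2: a square of fudge, about 37 x 46 x 14 mm, lying in the fudge box; origin: centre of its underside. Leave it alone.
- ribbon_roll: roll of pink ribbon, 62 mm across, 24 mm high, on the table near the robot; origin: centre of its underside. Leave it alone.
- label_roll: roll of white labels, 60 mm across, 38 mm high, on the table near the robot; origin: centre of its underside. Leave it alone.
- jar: filled glass jar with white lid, 74 mm across, 113 mm high, standing on the table near the robot, in front of the riser; origin: centre of its underside. Leave it alone.
- spare_lid: white jar lid, 70 mm across, 14 mm high, on the table; origin: centre of its underside. Leave it alone.
- tape_roll: roll of brown packing tape, 68 mm across, 24 mm high, on the table; origin: centre of its underside. Leave it alone.
- scissors: black-handled scissors, 206 x 84 x 11 mm, on the table; origin: centre of its underside. Leave it alone.
- marker_a: blue and white marker pen, 138 x 18 x 20 mm, on the table; origin: centre of its underside. Leave it alone.

How it is judged:
On the way, in this order (a step that is already met when the one before it is completed fails the run):
1. the lid of the fudge box is fully shut (within 0.03 rad), its bolt not yet across (value of joint fudge_lid below 0.03 rad and value of joint fudge_bolt below 0.02 m), for 0.2 s.
2. the bolt of the fudge box is across to its stop (at least 31 of 35 mm), the lid still shut (value of joint fudge_bolt above 0.031 m and value of joint fudge_lid below 0.03 rad), for 0.2 s.
At the end, for the whole second after the job is handed in: The fudge box's lid is shut within 0.03 rad and its bolt pushed across at least 31 of its 35 mm, both at rest; the empty box is still open and its bolt drawn back as at the start (within 15 and 5 mm), and the fudge and all bystanders are within 15 mm of where they were (all of step 2 and distance of each of empty_lid_edge, piece_0, piece_1, piece_2, ribbon_roll, label_roll, jar, spare_lid, tape_roll, scissors, marker_a from where it was at the start of the episode below 0.015 m and distance of empty_tab from where it was at the start of the episode below 0.005 m and velocity of joint fudge_lid between -0.05 and 0.05 rad/s and velocity of joint fudge_bolt between -0.05 and 0.05 m/s); the robot touches nothing.
It fails at once if the fudge box's lid is slammed (turns shut faster than 3 rad/s) (velocity of joint fudge_lid below -3 rad/s).
It fails at once if the fudge box's lid is lifted further open (past 1.45 rad) (value of joint fudge_lid above 1.45 rad).
It fails at once if the empty box's lid is moved by more than 15 mm at its edge (distance of empty_lid_edge from where it was at the start of the episode above 0.015 m).
It fails at once if the empty box's bolt is moved by more than 5 mm (distance of empty_tab from where it was at the start of the episode above 0.005 m).
It fails at once if a fudge square or a bystander is lifted, tipped or moved by more than 15 mm (distance of any of piece_0, piece_1, piece_2, ribbon_roll, label_roll, jar, spare_lid, tape_roll, scissors, marker_a from where it was at the start of the episode above 0.015 m).
It also fails if it takes over 48 s, if anything falls off the work surface, if the arm or the gripper's body presses on something with over 40 N, if the wrist force passes 120 N, or if a joint passes its speed limit or range.

## Working session

There is one attempt and no reset: what is moved stays moved. The work goes in short steps, Python scripts to look and compute and a tool call to move; the robot and the scene stay as the last step left them, time stands still between calls to the robot, and variables do not carry over. Pictures are saved under pics/ and viewed, about 8 in all and at most 12, crops included, and the job is handed in when it is done.

Besides the shell and the picture viewer there is one more tool, called after "Request:" as name([rows], argument=value, ...), one row to a line, values as JSON. jog_arm: Moves the arm, as the interface text tells. Its arguments: {"type":"object","properties":{"translation":{"type":"array"},"turn":{"type":"array"},"grip":{"type":"number"},"grip_force":{"type":"number"}},"required":["translation","turn"]}

```bash
ls; mkdir -p pics; cat > h.py <<'E'
import numpy as np, cv2
from workcell import manip
def save(p,n): cv2.imwrite('pics/'+n+'.png',p['frame'][:,:,::-1])
def ray(p,uv):
    d=np.linalg.inv(p['mtx'])@np.array([uv[0],uv[1],1.]); T=np.array(p['pose'])
    d=T[:3,:3]@d; return T[:3,3],d/np.linalg.norm(d)
def at_z(p,uv,z):
    o,d=ray(p,uv); return o+d*(z-o[2])/d[2]
def tri(obs):
    A=0;b=0
    for p,uv in obs:
        o,d=ray(p,uv); M=np.eye(3)-np.outer(d,d); A=A+M; b=b+M@o
    return np.linalg.solve(A,b)
def proj(p,X):
    T=np.array(p['pose']); c=T[:3,:3].T@(np.asarray(X)-T[:3,3]); u=p['mtx']@c; return u[:2]/u[2]
E
python3 - <<'E'
from h import *
np.set_printoptions(precision=3,suppress=True)
o=manip.get_obs(); print(o['clock'],o['position'],o['ee_rot'],o['grip_width'],manip.hold_point_z)
P={n:manip.camera(n) for n in('side','top')}
for n,p in P.items():
    save(p,n+'0'); print(n,np.array(p['pose'])[:3,3])
pts={'fudge_lid_hinge':.17,'fudge_lid_edge':None,'fudge_tab':.157,'empty_lid_hinge':.17,'empty_lid_edge':None,'empty_tab':.157,'fudge_box':.11,'empty_box':.11,'jar':0,'piece_0':.117,'ribbon_roll':0,'label_roll':0}
for k,z in pts.items():
    ob=[]
    for n,p in P.items():
        for r in manip.pinpoint(p,k)[:3]:
            print(k,n,np.round(r['at'],1),round(r['confidence'],2), '' if z is None else at_z(p,r['at'],z))
E
```

```text
pics
0.0 [ 0.189 -0.595  0.231] [ 0.988  0.153 -0.    -0.001] 0.9989116809175552 0.0187
side [0.063 1.068 0.731]
top [ 0.414 -0.048  1.287]
fudge_lid_hinge side [246.4 188.5] 0.55 [0.672 0.109 0.17 ]
fudge_lid_hinge top [250.3 133.2] 0.79 [0.652 0.132 0.17 ]
fudge_lid_edge side [269.  156.4] 0.89 
fudge_lid_edge side [311.6 183.1] 0.29 
fudge_lid_edge top [245.4 145.6] 0.74 
fudge_tab side [304.9 201.1] 0.42 [0.497 0.092 0.157]
fudge_tab top [272.5 192.4] 0.62 [0.504 0.081 0.157]
empty_lid_hinge side [295.3 161.5] 0.97 [ 0.626 -0.123  0.17 ]
empty_lid_hinge top [368.  136.3] 0.85 [ 0.637 -0.16   0.17 ]
empty_lid_hinge top [357.5 164.1] 0.31 [ 0.568 -0.132  0.17 ]
empty_lid_edge side [309.7 127.3] 0.86 
empty_lid_edge side [297.3 163.5] 0.74 
empty_lid_edge side [263.3 211.8] 0.72 
empty_lid_edge top [362.4 150. ] 0.59 
empty_lid_edge top [361.  244.2] 0.53 
empty_lid_edge top [247.6 175.8] 0.18 
empty_tab side [258.6 211.5] 0.54 [0.587 0.193 0.157]
empty_tab side [339.3 172.3] 0.48 [ 0.474 -0.126  0.157]
empty_tab side [288.9 212.3] 0.45 [0.511 0.166 0.157]
empty_tab top [353.2 201.4
[... 394 characters left out ...]
74 -0.126  0.11 ]
jar side [374.  221.3] 0.69 [ 0.353 -0.134  0.   ]
jar top [358.7 248.1] 0.97 [ 0.354 -0.141  0.   ]
piece_0 side [262.1 208.3] 0.51 [0.623 0.111 0.117]
piece_0 side [288.6 208.1] 0.48 [0.554 0.081 0.117]
piece_0 top [245.  179.9] 0.67 [0.541 0.156 0.117]
piece_0 top [270.4 170.4] 0.54 [0.564 0.09  0.117]
piece_0 top [249.6 150.4] 0.48 [0.618 0.143 0.117]
ribbon_roll side [347.  265.4] 0.91 [0.357 0.125 0.   ]
ribbon_roll top [266.5 247.5] 0.84 [0.362 0.118 0.   ]
label_roll side [341.4 287.6] 0.59 [0.34 0.22 0.  ]
label_roll top [227.2 258. ] 0.84 [0.335 0.229 0.   ]
label_roll top [271.  166.9] 0.71 [0.589 0.102 0.   ]
label_roll top [261.7 247.2] 0.42 [0.363 0.131 0.   ]
```

```bash
python3 - <<'E'
import cv2
a=cv2.imread('pics/side0.png')[80:330,180:460];b=cv2.imread('pics/top0.png')[90:340,170:450]
cv2.imwrite('pics/c0.png',cv2.resize(a,None,fx=2.8,fy=2.4*1,interpolation=3)[:600,:790]);cv2.imwrite('pics/c1.png',cv2.resize(b,(672,600),interpolation=3))
E
```

```text
(no output)
```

View pics/c0.png

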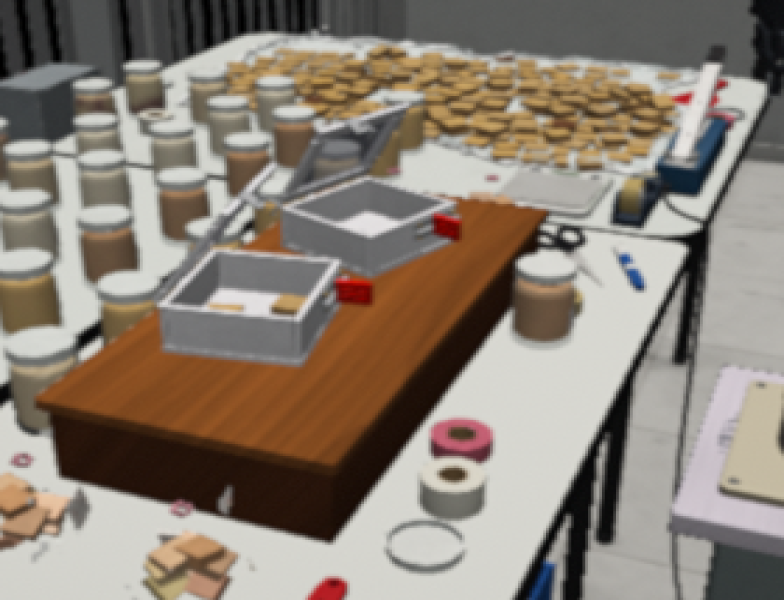

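View pics/c1.png

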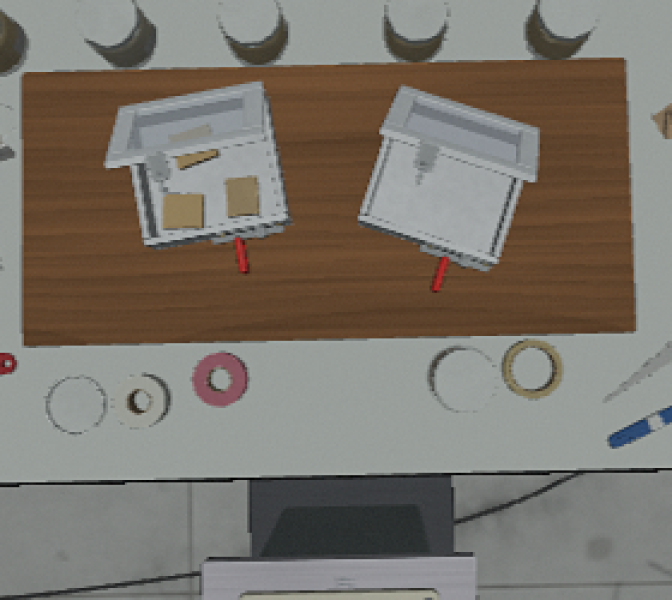

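```bash
cat >> h.py <<'E'
def model(q,by=None):
    cx,cy,yaw,a,ty=q; R=np.array([[np.cos(yaw),-np.sin(yaw),0],[np.sin(yaw),np.cos(yaw),0],[0,0,1]])
    W=lambda x,y,z:R@np.array([x,y,z])+np.array([cx,cy,.11])
    L=lambda s,t,y:W(.07-s*np.cos(a)+t*np.sin(a),y,.06+s*np.sin(a)+t*np.cos(a))
    d={}
    for n,y in(('L',.075),('R',-.075)):
        d['rf'+n]=W(-.07,y,.06);d['rr'+n]=W(.07,y,.06);d['bf'+n]=W(-.07,y,0)
        d['le'+n]=L(.14,.008,y);d['lh'+n]=L(0,.008,y);d['lu'+n]=L(.14,0,y)
    d['tab']=W(-.1,ty,.047)
    for i,(x,z) in enumerate([(-.078,.032),(-.078,.062),(-.116,.062),(-.116,.032)]): d['t%d'%i]=W(x,ty,z)
    return d
E
cat > fit.py <<'E'
from h import *
from scipy.optimize import least_squares
P={n:manip.camera(n) for n in('side','top')}
t=lambda u,v:(170+u/2.4,90+v/2.4); s=lambda u,v:(180+u/2.8,80+v/2.4)
# tab by red blob
def red(p,g):
    f=p['frame'].astype(int); m=((f[...,0]>120)&(f[...,1]<60)&(f[...,2]<60)).astype(np.uint8)
    n,l,st,c=cv2.connectedComponentsWithStats(m); i=min((i for i in range(1,n) if st[i,4]>15),key=lambda i:np.hypot(*(c[i]-g))); print('red',c[i],st[i]); return c[i]
obs=[('top','rfL',t(147,238)),('top','rfR',t(288,218)),('top','leL',t(105,165)),('top','leR',t(270,145)),('top','lhL',t(120,108)),('top','lhR',t(264,83)),
('side','rfL',s(302,318)),('side','rrL',s(163,303)),('side','rfR',s(340,262)),('side','bfL',s(298,360))]
for n,g in(('top',(271,196)),('side',(305,201))): obs.append((n,'tabc',red(P[n],np.array(g))))
def res(q):
    d=model(q); d['tabc']=(d['t0']+d['t1']+d['t2']+d['t3'])/4
    return np.concatenate([proj(P[n],d[k])-uv for n,k,uv in obs])
r=least_squares(res,[.59,.128,.16,1.1,-.03],loss='soft_l1')
np.set_printoptions(precision=3,suppress=True)
print(r.x); 
for (n,k,_),e in zip(obs,r.fun.reshape(-1,2)): print(n,k,e)
d=model(r.x); np.save('q.npy',r.x); print(d['tab'],d['leL'],d['leR'])
out=[]
for n,(u,v) in(('top',(205,115)),('side',(220,130))):
    k=5; im=cv2.resize(P[n]['frame'][v:v+110,u:u+120,::-1],(0,0),fx=k,fy=k,interpolation=3)
    im=np.ascontiguousarray(im[:,:400*2])
    pj=lambda a:tuple(int(x) for x in ((proj(P[n],d[a])-(u,v)+.5)*k))
    for e in['rfL rfR','rfL rrL','rfR rrR','rrL rrR','rfL bfL','rfR bfR','bfL bfR','leL leR','leL lhL','leR lhR','lhL lhR','t0 t1','t1 t2','t2 t3','t3 t0']:
        a,b=e.split(); cv2.line(im,pj(a),pj(b),(0,255,0),1)
    cv2.imwrite('pics/o_%s.png'%n,im)
E
python3 fit.py
```

```text
red [269.84782609 195.69565217] [268 189   5  14  46]
red [306.14893617 199.10638298] [300 197  14   7  47]
[ 0.588  0.12   0.148  0.916 -0.019]
top rfL [-1.348  2.407]
top rfR [0.025 0.356]
top leL [0.914 1.621]
top leR [-1.066 -1.557]
top lhL [ 0.186 -1.795]
top lhR [ 0.061 -1.688]
side rfL [-0.953 -1.089]
side rrL [-1.788 -1.235]
side rfR [ 1.016 -2.655]
side bfL [1.099 1.078]
top tabc [0.341 0.489]
side tabc [0.349 1.259]
[0.492 0.086 0.157] [0.568 0.193 0.286] [0.59  0.044 0.286]
```

View pics/o_top.png

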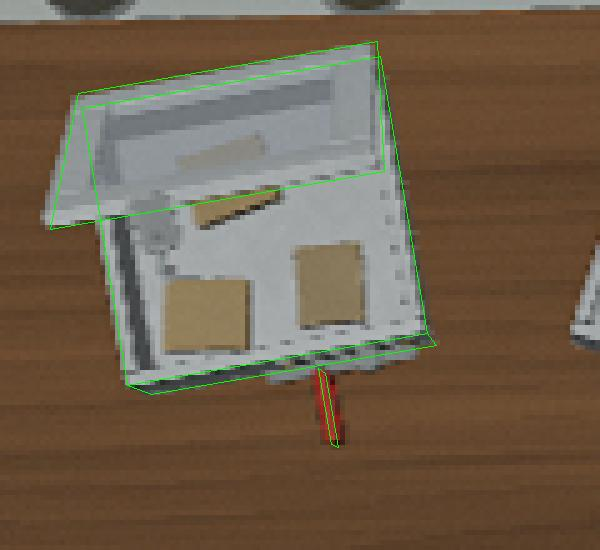

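View pics/o_side.png

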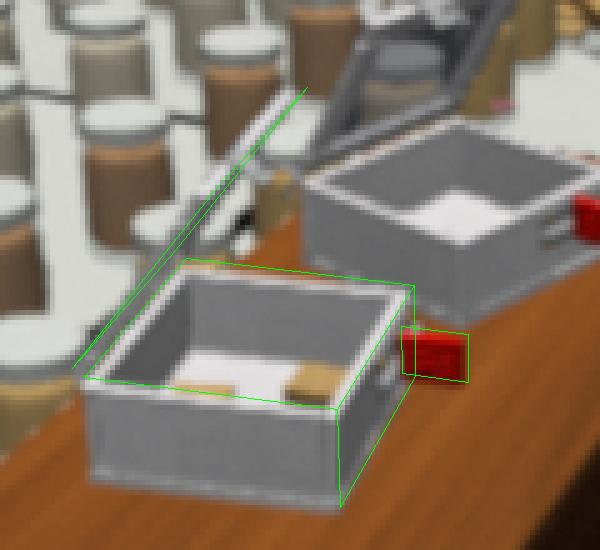

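```bash
python3 - <<'E'
s=open('fit.py').read()
a=s.index('obs=[');b=s.index('for n,g in((')
s=s[:a]+'''t=lambda u,v:(205+u/5-.5,115+v/5-.5); s=lambda u,v:(220+u/5-.5,130+v/5-.5)
obs=[('top','rfL',t(125,377)),('top','rfR',t(425,332)),('top','leL',t(42,223)),('top','leR',t(386,168)),('top','lhL',t(78,97)),('top','lhR',t(377,44)),
('side','rfL',s(340,403)),('side','rrL',s(88,388)),('side','rfR',s(412,288)),('side','rrR',s(180,268)),('side','bfL',s(338,508)),
('side','lec',(269,156.4)),('top','lec',(245.4,145.6))]
'''+s[b:]
s=s.replace("d['tabc']=","d['lec']=(d['leL']+d['leR'])/2;d['tabc']=")
open('fit.py','w').write(s)
E
python3 fit.py
python3 - <<'E'
import cv2,numpy as np
cv2.imwrite('pics/o2.png',cv2.resize(np.hstack([cv2.imread('pics/o_%s.png'%n) for n in('top','side')]),(800,367)))
E
```

```text
red [269.84090909 195.65909091] [268 189   5  14  44]
red [305.93617021 199.        ] [300 196  13   8  47]
[ 0.588  0.122  0.154  0.953 -0.02 ]
top rfL [-0.032  1.754]
top rfR [ 0.024 -0.026]
top leL [ 0.464 -0.743]
top leR [-1.469 -1.722]
top lhL [-0.722 -0.598]
top lhR [-0.727 -0.695]
side rfL [-0.717  1.512]
side rrL [-0.971 -1.73 ]
side rfR [ 0.116 -0.464]
side rrR [ 0.661 -1.553]
side bfL [0.311 0.19 ]
side lec [ 1.093 -0.457]
top lec [1.409 6.765]
top tabc [0.32  0.279]
side tabc [0.349 1.334]
[0.492 0.086 0.157] [0.572 0.195 0.289] [0.595 0.047 0.289]
```

View pics/o2.png

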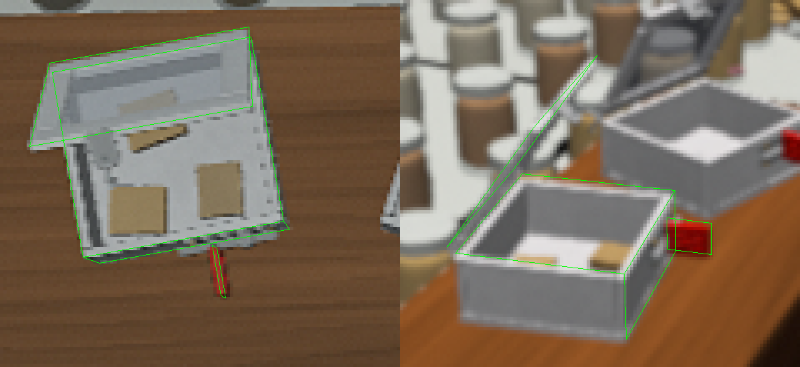

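Request:
jog_arm([
  [0,0,40],
  [0,0,80],
  [0,0,120],
  [0,0,160],
  [15,26,170],
  [33,57,170],
  [51,88,170],
  [69,119,170],
  [87,150,170],
  [105,181,170],
  [123,212,170],
  [141,243,170],
], turn=[0,0,0,0,-1,-2,-3,-4,-5,-6,-7,-8.8], grip=0)

```text
clock: 2.5
position: [0.3303, -0.3511, 0.4016]
ee_rot: [0.997, 0.076, 0.0, 0.0]
ft_force: [0.5, -0.4, 0.4]
grip_width: 0.005
```

Request:
jog_arm([
  [20,35,0],
  [40,70,0],
  [60,105,0],
  [80,140,0],
  [100,175,0],
  [120,210,0],
  [140,245,0],
  [160,280,0],
  [180,315,0],
  [200,350,0],
  [220,385,0],
  [240,420,0],
], turn=[0,0,0,0,0,0,0,0,0,0,0,0])

```text
clock: 3.5
position: [0.571, 0.0704, 0.4018]
ee_rot: [0.997, 0.076, 0.0, 0.0]
ft_force: [0.3, -0.7, -0.1]
grip_width: 0.003
```

Request:
jog_arm([
  [16,27,-10],
  [30,50,-30],
  [33,56,-50],
  [33,56,-70],
  [33,56,-80],
  [33,56,-85],
], turn=[0,0,0,0,0,0])

```text
clock: 4.0
position: [0.6036, 0.1259, 0.3153]
ee_rot: [0.997, 0.076, -0.001, 0.001]
ft_force: [-0.5, -0.5, 0.4]
grip_width: 0.004
```

```bash
python3 - <<'E'
from h import *
P={n:manip.camera(n) for n in('side','top')}
print(manip.get_obs()['clock'],manip.get_obs()['position'])
out=[]
tcp=np.array(manip.get_obs()['position'])
for n,(u,v) in(('top',(195,100)),('side',(210,90))):
    im=np.ascontiguousarray(cv2.resize(P[n]['frame'][v:v+130,u:u+130,::-1],(390,390),interpolation=3))
    c=((proj(P[n],tcp)-(u,v)+.5)*3).astype(int); cv2.circle(im,tuple(int(x) for x in c),3,(0,255,0),1); out.append(im)
cv2.imwrite('pics/a1.png',np.hstack(out))
E
```

```text
4.1 [0.60395773 0.12566572 0.31681366]
```

View pics/a1.png

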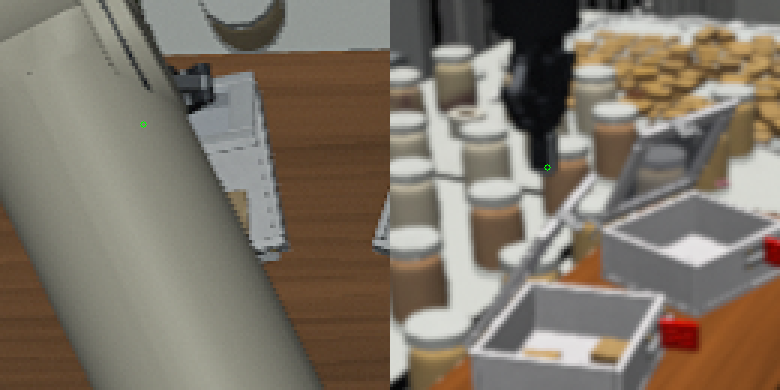

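Request:
jog_arm([
  [0,0,-10],
  [0,0,-20],
  [0,0,-28],
  [0,0,-36],
  [0,0,-44],
], turn=[0,0,0,0,0])

```text
clock: 4.52
position: [0.6039, 0.1255, 0.2721]
ee_rot: [0.997, 0.075, 0.0, 0.001]
ft_force: [-0.7, 0.7, 1.2]
grip_width: 0.002
```

Request:
jog_arm([
  [-7,-1,-6],
  [-14,-2,-12],
  [-21,-3,-19],
  [-26,-4,-25],
  [-31,-5,-31],
  [-36,-6,-38],
  [-40,-6,-45],
  [-44,-7,-53],
  [-48,-7,-62],
  [-50,-8,-70],
  [-52,-8,-77],
  [-53,-8,-84],
], turn=[0,0,0,0,0,0,0,0,0,0,0,0])

```text
clock: 5.52
position: [0.5506, 0.1173, 0.1872]
ee_rot: [0.997, 0.075, 0.0, 0.001]
ft_force: [0.3, -0.5, 0.7]
grip_width: 0.0
```

Request:
jog_arm([
  [0,0,-2],
  [0,0,-4],
  [0,0,-6],
  [0,0,-8],
  [0,0,-9],
], turn=[0,0,0,0,0])

```text
clock: 5.93
position: [0.5508, 0.1174, 0.1781]
ee_rot: [0.997, 0.075, 0.0, 0.001]
ft_force: [-0.8, -0.1, 4.3]
grip_width: 0.0
```

Contact is showing at 178 mm, as expected; I'll press a little further to seat it.

Request:
jog_arm([
  [0,0,-1],
  [0,0,-2],
  [0,0,-3],
  [0,0,-3],
], turn=[0,0,0,0])

```text
clock: 6.27
position: [0.5509, 0.1175, 0.1778]
ee_rot: [0.997, 0.075, 0.001, 0.001]
ft_force: [-11.4, -3.2, 23.9]
grip_width: 0.003
```

Request:
jog_arm([
  [0,0,15],
  [0,0,45],
  [0,0,75],
  [-18,-24,85],
  [-36,-48,85],
  [-56,-76,85],
  [-56,-76,85],
], turn=[0,0,0,0,0,0,0])

```text
clock: 6.85
position: [0.493, 0.0362, 0.2631]
ee_rot: [0.997, 0.072, 0.001, 0.003]
ft_force: [0.4, 0.2, -1.0]
grip_width: 0.002
```

```bash
python3 - <<'E'
from h import *
P={n:manip.camera(n) for n in('side','wrist')}
tcp=np.array(manip.get_obs()['position']); print(tcp)
q=np.load('q.npy'); q[3]=0; d=model(q)
out=[]
for n,(u,v,w,h) in(('wrist',(0,0,640,400)),('side',(220,110,150,130))):
    k=400/h if n=='side' else .6
    im=np.ascontiguousarray(cv2.resize(P[n]['frame'][v:v+h,u:u+w,::-1],(int(w*k),int(h*k)),interpolation=3 if n=='side' else 2))
    pj=lambda X:tuple(int(x) for x in (proj(P[n],X)-(u,v)+.5)*k)
    cv2.circle(im,pj(tcp),3,(0,255,0),1)
    for a,b in(('rfL','rfR'),('leL','leR'),('leL','lhL'),('leR','lhR'),('lhL','lhR'),('t0','t1'),('t1','t2'),('t2','t3'),('t3','t0')): cv2.line(im,pj(d[a]),pj(d[b]),(0,255,0),1)
    cv2.imwrite('pics/b_%s.png'%n,im)
    for r in manip.pinpoint(P[n],'fudge_tab')[:3]+manip.pinpoint(P[n],'empty_tab')[:2]: print(n,r['at'],r['confidence'],at_z(P[n],r['at'],.157))
a,b=cv2.imread('pics/b_wrist.png'),cv2.imread('pics/b_side.png'); 
b=cv2.resize(b,(400,347));c=np.zeros((347,784,3),np.uint8);c[:240,:384]=a;c[:,384:]=b;cv2.imwrite('pics/b.png',c)
E
```

```text
[0.49475927 0.04024506 0.26324069]
wrist [114.6, 255.9] 0.73 [0.42306155 0.20240813 0.157     ]
wrist [258.2, 204.1] 0.61 [0.48655838 0.08516619 0.157     ]
wrist [485.9, 257.9] 0.59 [ 0.46671469 -0.11402661  0.157     ]
side [307.0, 201.6] 0.74 [0.49066606 0.09258294 0.157     ]
side [293.0, 197.6] 0.29 [0.536405   0.08603576 0.157     ]
side [336.3, 173.2] 0.64 [ 0.48065729 -0.11611955  0.157     ]
```

View pics/b.png

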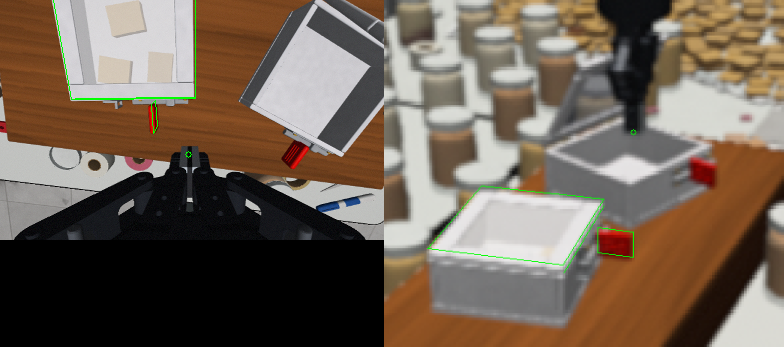

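Request:
jog_arm([
  [0,0,-25],
  [0,0,-50],
  [0,0,-75],
  [0,0,-95],
  [0,0,-108],
  [0,0,-111],
  [-1,8,-112],
  [-2,14,-112],
], turn=[0,0,0,0,0,0,0,0])

```text
clock: 7.82
position: [0.4936, 0.0581, 0.1513]
ee_rot: [0.997, 0.076, 0.001, 0.001]
ft_force: [-0.3, -0.0, -0.1]
grip_width: 0.002
```

Request:
jog_arm([
  [-1,4,0],
  [-1,8,0],
  [-2,12,0],
  [-2,16,0],
  [-3,19,0],
  [-3,22,0],
  [-4,25,0],
  [-4,28,0],
  [-5,31,0],
  [-5,34,0],
], turn=[0,0,0,0,0,0,0,0,0,0])

```text
clock: 8.65
position: [0.4883, 0.0923, 0.1512]
ee_rot: [0.997, 0.076, 0.001, 0.001]
ft_force: [-0.4, -1.3, -0.0]
grip_width: -0.002
```

Pushing with about 1.3 N, as specified for the bolt. Continuing to the stop in small steps.

Request:
jog_arm([
  [0,2,0],
  [-1,4,0],
  [-1,6,0],
  [-1,8,0],
  [-1,8,0],
], turn=[0,0,0,0,0])

```text
clock: 9.07
position: [0.4871, 0.0983, 0.1511]
ee_rot: [0.997, 0.075, 0.0, 0.002]
ft_force: [-3.5, -8.6, 4.5]
grip_width: 0.001
```

Request:
jog_arm([
  [0,3,0],
  [-1,5,0],
  [-1,6,0],
  [-1,6,0],
], turn=[0,0,0,0])

```text
clock: 9.4
position: [0.4868, 0.0987, 0.1511]
ee_rot: [0.997, 0.073, -0.0, 0.006]
ft_force: [0.5, -20.5, 5.6]
grip_width: -0.002
```

Request:
jog_arm([
  [1,-6,0],
  [2,-14,0],
  [4,-24,0],
  [4,-24,25],
  [4,-24,60],
  [4,-24,95],
  [0,-50,130],
  [-10,-85,150],
  [-20,-120,150],
  [-30,-155,150],
  [-40,-190,150],
  [-40,-190,150],
], turn=[0,0,0,0,0,0,0,0,0,0,0,0])

```text
clock: 10.4
position: [0.4449, -0.0985, 0.301]
ee_rot: [0.998, 0.068, -0.001, 0.006]
ft_force: [0.3, 0.2, -0.1]
grip_width: -0.001
```

```bash
python3 - <<'E'
from h import *
P={n:manip.camera(n) for n in('side','top','wrist')}
print(manip.get_obs()['clock'],manip.get_obs()['position'])
q=np.load('q.npy'); q[3]=0; 
red0={'top':(269.8,195.7),'side':(306,199.)}
from scipy.optimize import minimize_scalar
for n in('top','side'):
    f=P[n]['frame'].astype(int); m=((f[...,0]>120)&(f[...,1]<60)&(f[...,2]<60)).astype(np.uint8)
    N,l,st,c=cv2.connectedComponentsWithStats(m)
    def pr(ty):
        qq=q.copy();qq[4]=ty; d=model(qq); return proj(P[n],sum(d['t%d'%i] for i in range(4))/4)
    for i in range(1,N):
        if st[i,4]>15 and np.hypot(*(c[i]-red0[n]))<60:
            r=minimize_scalar(lambda t:np.hypot(*(pr(t)-c[i])),bounds=(-.1,.1)); print(n,c[i],st[i,4],'ty',r.x,r.fun)
a=cv2.resize(P['side']['frame'][110:240,220:370,::-1],(450,390),interpolation=3);b=cv2.resize(P['top']['frame'][100:230,200:310,::-1],(330,390),interpolation=3)
cv2.imwrite('pics/e.png',np.hstack([a,b]))
E
```

```text
10.55 [ 0.44695875 -0.09097304  0.30114499]
top [257.95652174 198.10869565] 46 ty 0.01039200629148455 0.020892363863597403
side [339.5  171.55] 20 ty -0.09999516354665015 30.994465631545946
side [303.63235294 204.61764706] 68 ty 0.005807201120429256 0.24051478230343293
```

View pics/e.png

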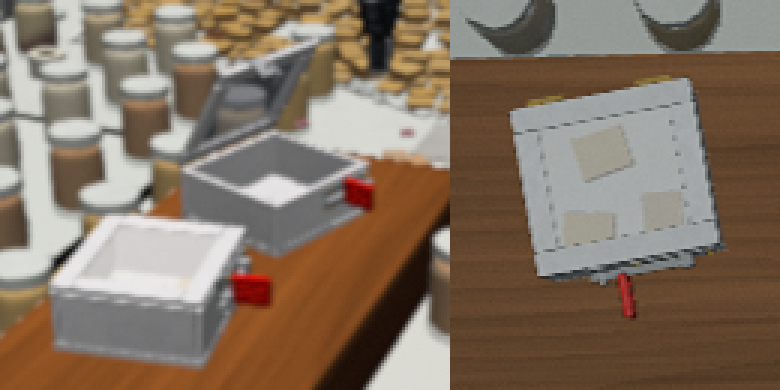

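```bash
python3 - <<'E'
from h import *
o=manip.get_obs(); print(o['clock'],o['ft_force'],np.abs(o['joint_velocities']).max()); print(manip.hand_in())
E
```

```text
10.55 [-0.53492623 -0.79668249  0.59998378] 0.025933546405809516
the job is handed in; nothing more can be done
None
```

I closed the fudge box's lid with the shut fingertips, pushed its red tab left to a hard stop, backed the arm clear and handed the job in at 10.6 s. I got no verdict back.

- **Lid:** it came down at roughly 1 rad/s, well under the 3 rad/s limit. It then seated firmly at 178 mm, the expected height, under about 24 N, and the last pictures show it flat on the rim.
- **Bolt:** it slid at about 1.3 N, then stopped dead. The finger moved less than 0.5 mm between 8.6 N and 20.5 N.
- **Unsure:** the top camera puts the tab's travel at about 30 mm, which means the bolt started about 5 mm out if it reached the 35 mm stop. The side camera gives only about 26 mm. Neither camera alone confirms the required 31 mm, so I relied on the hard stop.
- **Everything else:** in the last side view the empty box still looks open with its bolt drawn back, and the fudge looks undisturbed. I judged these by eye and did not measure them. I did not re-check the items on the table. The force reading was near zero after the arm backed off.

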